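# Run the loaded slide of a reaming jig past its spring catch and lock it under the guide

## Robot

A 6-joint arm with a two-finger parallel gripper is mounted at the origin on a cart in front of the work surface, level with it; the furniture and walls round the work are solid. World frame = base frame: x ahead of the robot, y to its left, z up, the work surface at z = 0. Lengths are in mm, angles in rad, forces in N, time in s.
With the tool pointing down it reaches from about 350 to 775 mm from the base axis. Payload 7.3 kg.
Tool frame: the origin (TCP) lies between the finger pads; the fingertips stand 25 mm ahead of it and the grasp point (between the pads) lies 6 mm ahead of it; z points along the fingers, y is the line along which they close (so a half turn about z gives the same grasp; the last joint's range is limited). The gripper opens to 92 mm and grips with 3 to 60 N. Pads are 19 mm wide; open, the fingers measure 130 mm over their backs; the gripper's body (75 mm by 190 mm) begins 47 mm behind the grasp point.
Start: joints at [1.128, 0.342, 1.524, -0, 1.275, -0.146], TCP at [153.526, 502.068, 251.741] pointing down, gripper open.
Joint ranges: [-2.53, 2.53], [-0.77, 2.02], [0.04, 2.7], [-1, 4.14], [0.28, 2.66], [-3.11, 3.11]. Speed limits (rad/s): [2.57, 2.57, 3.14, 3.14, 3.14, 3.14].

## Interface

Orientations are given as [roll, pitch, yaw] about the fixed x, y, z axes, in that order (R = Rz(yaw) Ry(pitch) Rx(roll)).
In Python, from plant import bot gives the robot as it stands.
- The arm moves only by the tool play_rows, never from a script. Its argument "commands" is a list of rows, each an object of numbers: "x", "y", "z": the shift along the tool's x, y, z in m; "twist": the turn about the tool's z in degrees. In form: [{"x": .., "y": .., "z": .., "twist": ..}, ...]. A call has exactly 8 rows; each row is the pose to reach, as a shift and turn from the pose commanded when the call began, along the tool's axes at that moment; what a row does not reach only later rows make up. A row lasts 1/10 s, in which the tool goes at most 50 mm and 8.59 degrees, less where a joint would pass 70% of its speed; a pose out of reach is approached as far as the arm can. A call with a gripper value outside its range is refused whole. "jaw" is the closure, from 0 (fully open) to 1 (shut), set as the call begins (left out, the last holds). The fingers move at their own pace and stop on an object; the grip force is fixed at half the most. Time passes only in rows, so rows that repeat a pose let the fingers close, or fill a call up. It gives the time, the measured TCP pose, the force, the opening and the grip force at its end, in the units of the state.
- bot.get_obs(): the state, without advancing time (a new reading comes with each control period).
- bot.capture(name): name is "scene" or "side" or "wrist"; returns a dict with "pixels" (384x512x3 uint8, red, green, blue), "fx", "fy", "cx", "cy" (pixels), "eye" and "rotation" of the camera in the world. Camera axes: x right, y down, z forward; pixel columns grow to the right and rows downward; lengths in mm; the calibration is good to about 2 mm. A picture is of the moment at which its call begins. There is no depth.
- bot.close_job(): hands the job in; it is judged then, once.
The state is a dict: "time": time; "joint_positions": joint angles; "dq": joint speeds; "tau": joint torques, N m; "tool_pos": TCP position; "tcp_rot": TCP orientation; "contact_force": force on the tool from outside, world axes, zero at the start; "moment": the same for the moment, N m; "grip_width": finger opening in mm; "finger_force": force on a finger pad.
Only numpy, scipy, OpenCV 4.12 (cv2) and the standard library are available. Lean on these libraries where they do the work, as an engineer would, in place of code of your own. Each camera call takes 0.05 s, during which the arm holds its last target. There are 200 camera calls.

## Task

A bushing stands ready in the slide of the reaming jig, and a spring catch keeps the slide out at the loading end. Press the catch bar down with a fingertip and keep it down while you push the slide's upright thumb plate past the catch, then push the slide fully home so that the bushing stands under the guide bridge and the catch springs up again and locks the slide. Only press and push: do not force the slide against the raised catch, do not lift the bushing out of its nest, leave the things lying round the jig where they are, and draw the hand clear at the end.

Things in the scene. Friction and masses are not known exactly. Their poses are not given: they have to be found in the camera images.
- jig: Fixed reaming jig: grey base 14 mm thick, slideway, steel bridge with brass guide bush (top at z 78 mm). Origin on the table under the slideway's centre line; x along it, the way the slide goes; y left; z up. In this frame: base x -120..105, y -72..48 mm; bridge x 42..78, y -41..41 mm; right of the slideway (y < -31) only catch bar, thumb plate, spring cups and bridge leg rise above z 17 mm.
- slide (a joint): Travel of the slide along the jig's x, m: 0 to 0.0015 as found (loading end), 0.0605 fully home at the end stop. Friction about 2 N. The raised catch stops it at about 0.004; from 0.0575 on the catch can spring up into a second notch and lock it.
- thumb_plate (a point): Point on the flat rear face (the one to push, facing the jig's -x) of the slide's upright thumb plate, 5 mm thick steel, which reaches out over the catch bar: there it spans jig y -64 to -18 mm, z 44 to 68 mm. Point at jig (slide travel - 45, -49, 56 mm); moves with the slide. Axes as the jig's.
- catch (a joint): How far the spring catch is pressed down, m: 0 up, 0.010 at its bottom stop. Its nose is clear of the slide from 0.006 on. Takes 4 N to start, 7 N to bottom. Once the slide is past (travel over 0.007) the slide's edge keeps it down at about 0.006 by itself until the slide is home.
- catch_bar (a point): Point on top of the catch bar, the part to press: flat ribbed dark steel bar beside the slideway, jig x -114 to -28 mm, y -64 to -34 mm, top at z 40 mm when up, 30 mm when fully down; moves straight down. Point at jig (-80, -49, 40 mm), 35 mm behind the thumb plate's face at slide = 0. Axes as the jig's.
- work_bushing: The pale steel bushing standing in the slide's round nest, 22 mm diameter, 26 mm high, top at z = 54 mm; the nest is a ring 34 mm across and 10 mm high. Origin at the centre of its underside, on the slide (z = 28 mm); z up. Rides with the slide; not to be handled.
- guide_bore (a point): Centre of the guide bridge's bore at the bridge's underside, jig (60, 0, 60 mm); the bushing passes 6 mm below and must come to stand under it.
- reamer: Hand reamer, 24 x 100 x 21 mm, lying left of the jig. Bystander. Origin at the centre of its underside.
- next_bushing: Bushing 22 x 26 mm standing left of the jig. Bystander. Origin at the centre of its underside.
- done_bushing: Darker bushing 22 x 26 mm standing right of the jig, its centre about 26 mm from the base plate's edge. Bystander. Origin at the centre of its underside.
- funnel: Small pale funnel standing on its mouth, 64 mm across, 52 mm high, left of the bridge end of the jig. Bystander. Origin at the centre of its underside.

How it is judged (in metres and radians):
On the way, in this order (a step that is already met when the one before it is completed fails the run):
1. the fingers hold the catch down, clear of the slide, while the slide is still at the loading end (value of joint catch above 0.0058 m and value of joint slide below 0.012 m and contact force between the fingers and catch above 0.5 N), for 0.02 s.
2. the slide has been pushed past the catch (value of joint slide above 0.015 m), for 0.1 s.
At the end, for the whole second after the job is handed in: The slide is home within 4 mm of its end stop, the catch has sprung up to within 2 mm of its top position and locks it, and the bushing still stands upright (within 0.1 rad) on the floor of its nest, within 6 mm of the guide bore's axis, at rest (value of joint slide above 0.0565 m and value of joint catch below 0.002 m and horizontal distance between work_bushing and guide_bore below 0.006 m and z of work_bushing in the frame of guide_bore below -0.028 m and angle between work_bushing's own z axis and vertical below 0.1 rad and linear speed of work_bushing below 0.02 m/s); the robot touches nothing.
It fails at once if the slide is forced past the catch while that is up (value of joint slide between 0.009 and 0.05 m and value of joint catch below 0.004 m).
It fails at once if the slide is rammed against the raised catch (over 40 N) (contact force between the fingers and slide above 40 N and value of joint catch below 0.004 m and value of joint slide below 0.009 m).
It fails at once if the bushing is lifted out of its nest or tipped (z of work_bushing in the frame of guide_bore above -0.022 m or angle between work_bushing's own z axis and vertical above 0.35 rad).
It fails at once if a thing lying round the jig is shifted by more than 25 mm (distance of any of reamer, next_bushing, done_bushing, funnel from where it was at the start of the episode above 0.025 m).
It also fails if it takes over 38 s, if anything falls off the work surface, if the arm or the gripper's body presses on something with over 40 N, if the wrist force passes 120 N, or if a joint passes its speed limit or range.

## Working session

There is one attempt and no reset: what is moved stays moved. The work goes in short steps, Python scripts to look and compute and a tool call to move; the robot and the scene stay as the last step left them, time stands still between calls to the robot, and variables do not carry over. Pictures are saved under pics/ and viewed, at most 10 in all, crops included, and the job is handed in when it is done.

Besides the shell and the picture viewer there is one more tool, called after "Request:" by a JSON object that holds its "api" and its "payload". play_rows: Moves the arm, as the interface text tells. Its arguments: {"type":"object","properties":{"commands":{"type":"array"},"jaw":{"type":"number"}},"required":["commands"]}

```bash
mkdir -p pics
python3 - <<'E'
from plant import bot
import cv2,pickle
d={n:bot.capture(n) for n in("scene","side","wrist")}
pickle.dump(d,open('c0.pkl','wb'))
for n in d:
    cv2.imwrite(f'pics/{n}0.png',d[n]["pixels"][:,:,::-1]); print(n,d[n]["fx"],d[n]["cx"],d[n]["cy"],d[n]["eye"],d[n]["rotation"])
o=bot.get_obs();print(o)
E
```

```text
scene 483.3261254889731 249.75429982502047 192.376337892429 [ 103.5524504  1050.33349143  428.44935734] [-2.00378563e+00 -8.99187179e-04 -2.61049657e+00]
side 379.61493531989584 251.65563636055123 194.0352237557854 [ 558.51893037 -380.36189204  427.158941  ] [-1.98374799 -0.00672187  0.0519704 ]
wrist 300.17008187984817 253.60716385562898 197.10334354107846 [ 90.39625287 521.14166533 382.807742  ] [2.89298383 0.00305166 1.27362766]
{'time': 0.15, 'joint_positions': array([ 1.12802094e+00,  3.42610144e-01,  1.52475720e+00, -5.09280156e-06,
        1.27540921e+00, -1.45981783e-01]), 'dq': array([ 0.00037095, -0.00111458, -0.001256  , -0.00124442, -0.00013895,
       -0.0002603 ]), 'tau': array([ 1.62347555e-03, -4.31467259e+01, -2.44353747e+01,  7.19579263e-02,
        5.37294941e-02, -5.08226617e-05]), 'tool_pos': array([153.3973001 , 501.81756964, 251.19405879]), 'tcp_rot': array([-3.14042064e+00, -1.67395313e-04,  2.84480044e+00]), 'contact_force': array([-0.0760081 ,  0.22723471,  0.17709609]), 'moment': array([ 0.03485455,  0.03998598, -0.03309038]), 'finger_force': 0.0, 'grip_width': 92.10586119117434}
```

View pics/scene0.png

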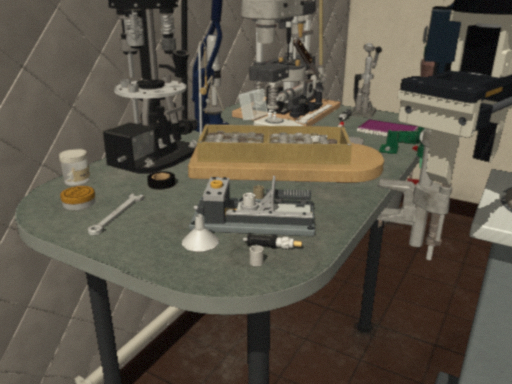

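View pics/side0.png

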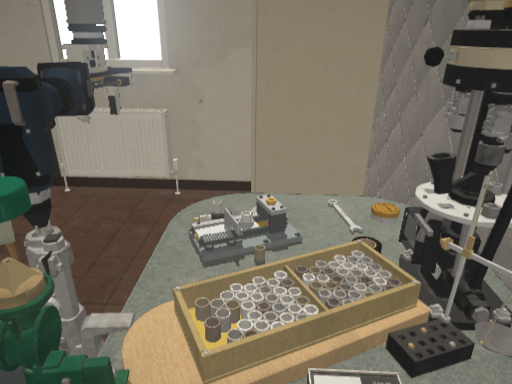

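The scene view shows the jig at about (260,215), with its bridge at (215,200). The side view shows it at about (245,235), with the bridge at (270,215), the done bushing at (260,253) and the catch bar at (215,238). I'll enlarge both.

Run:
```python
import cv2,pickle,numpy as np
d=pickle.load(open('c0.pkl','rb'))
a=cv2.resize(d['scene']['pixels'][165:275,180:330,::-1],None,fx=5,fy=5,interpolation=2)[:300*2]
b=cv2.resize(d['side']['pixels'][185:275,180:310,::-1],None,fx=6,fy=6,interpolation=2)
cv2.imwrite('pics/a.png',a);cv2.imwrite('pics/b.png',b)
```

```text
(no output)
```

View pics/a.png

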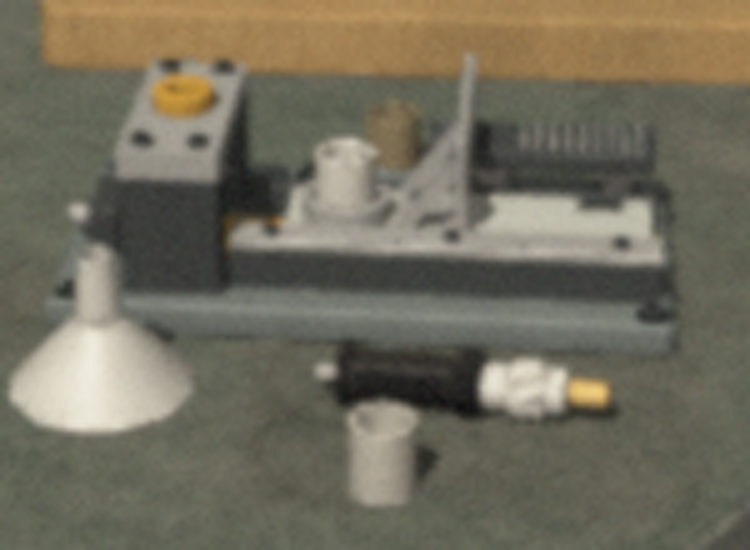

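View pics/b.png

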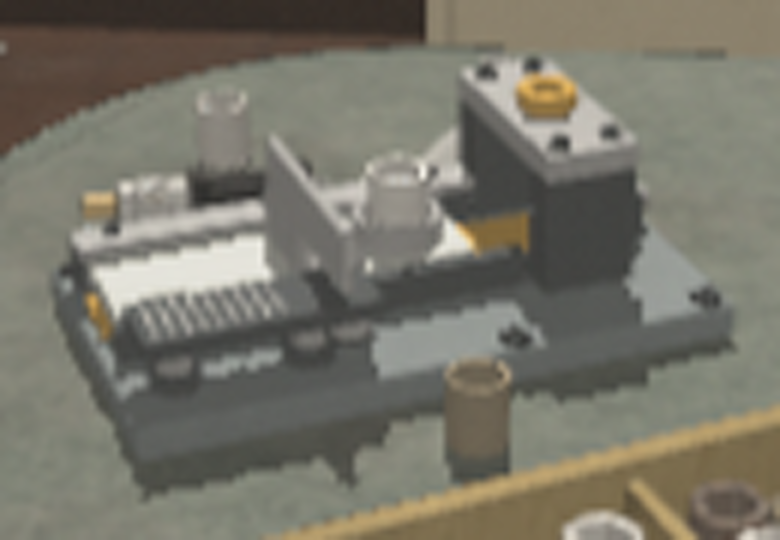

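The enlarged crops give clear landmarks. In the scene crop the base corners are at about (672,325) and (50,305), and the brass bush top is at (185,88). In the side crop the base corners are at about (133,437), (730,310) and (57,275), the brass top is at (547,90), and the top edge of the thumb plate runs from (272,137) to (350,232). I'll cast rays onto the known heights and fit a rigid 2D pose.

```bash
cat > h.py <<'E'
import numpy as np
from scipy.spatial.transform import Rotation as R
def ray(c,u,v,z):
    d=R.from_euler('xyz',c['rotation']).apply([(u-c['cx'])/c['fx'],(v-c['cy'])/c['fy'],1]); e=np.array(c['eye'])
    return (e+d*(z-e[2])/d[2])
def fit(J,W):
    J=np.array(J,float);W=np.array(W)[:,:2];j=J-J.mean(0);w=W-W.mean(0)
    a=np.arctan2((j[:,0]*w[:,1]-j[:,1]*w[:,0]).sum(),(j*w).sum())
    M=np.array([[np.cos(a),-np.sin(a)],[np.sin(a),np.cos(a)]]);t=W.mean(0)-M@J.mean(0)
    return a,M,t,W-(J@M.T+t)
E
python3 - <<'E'
from h import *;import pickle
d=pickle.load(open('c0.pkl','rb'))
P=[('scene',672,325,14,-120,48),('scene',50,305,14,105,48),('scene',185,85,78,60,0),
('side',133,437,14,-120,-72),('side',730,310,14,105,-72),('side',57,275,14,-120,48),('side',547,88,78,60,0),
('side',272,137,68,-43,-18),('side',348,232,68,-43,-64),('side',120,312,40,-114,-64)]
W=[]
for n,u,v,z,x,y in P:
    o,s=((180,165),5) if n=='scene' else ((180,185),6)
    W.append(ray(d[n],o[0]+(u-s/2+.5)/s,o[1]+(v-s/2+.5)/s,z))
a,M,t,r=fit([p[4:] for p in P],W);print(a,t);print(np.c_[np.array(W),r].round(1))
for q in[(-80,-49),(-45,-49),(0,0),(60,0)]:print(q,M@q+t)
E
```

```text
0.42024990143438734 [506.56872496 368.22320823]
[[ 3.817e+02  3.539e+02  1.400e+01  4.200e+00 -9.200e+00]
 [ 5.782e+02  4.529e+02  1.400e+01 -4.700e+00 -2.000e+00]
 [ 5.627e+02  3.868e+02  7.800e+01  1.400e+00 -5.900e+00]
 [ 4.308e+02  2.457e+02  1.400e+01  4.400e+00 -7.800e+00]
 [ 6.314e+02  3.411e+02  1.400e+01 -4.000e-01 -4.200e+00]
 [ 3.841e+02  3.511e+02  1.400e+01  6.700e+00 -1.190e+01]
 [ 5.633e+02  3.896e+02  7.800e+01  2.000e+00 -3.100e+00]
 [ 4.640e+02  3.619e+02  6.800e+01 -1.070e+01  2.770e+01]
 [ 4.978e+02  2.908e+02  6.800e+01  4.400e+00 -1.500e+00]
 [ 4.214e+02  2.813e+02  4.000e+01 -7.200e+00  1.800e+01]]
(-80, -49) [453.52120651 290.84775484]
(-45, -49) [485.47575193 305.12735663]
(0, 0) [506.56872496 368.22320823]
(60, 0) [561.34794567 392.70252558]
```

Run:
```python
from h import *;import pickle
d=pickle.load(open('c0.pkl','rb'))
P=[('scene',672,325,14,-120,48),('scene',50,305,14,105,48),('scene',185,85,78,60,0),
('side',133,437,14,-120,-72),('side',730,310,14,105,-72),('side',57,275,14,-120,48),('side',547,88,78,60,0),
('side',348,232,68,-43,-64),('side',120,312,40,-114,-34)]
W=[]
for n,u,v,z,x,y in P:
    o,s=((180,165),5) if n=='scene' else ((180,185),6)
    W.append(ray(d[n],o[0]+(u-s/2+.5)/s,o[1]+(v-s/2+.5)/s,z))
a,M,t,r=fit([p[4:] for p in P],W);print(a,t);print(np.c_[np.array(W),r].round(1))
for q in[(-80,-49),(-45,-49),(0,0),(60,0)]:print(q,M@q+t)
```

```text
0.45337644014838885 [508.49846482 362.57823343]
[[ 3.817e+02  3.539e+02  1.400e+01  2.100e+00  7.000e-01]
 [ 5.782e+02  4.529e+02  1.400e+01 -3.700e+00  1.100e+00]
 [ 5.627e+02  3.868e+02  7.800e+01  3.000e-01 -2.000e+00]
 [ 4.308e+02  2.457e+02  1.400e+01 -1.400e+00  4.000e-01]
 [ 6.314e+02  3.411e+02  1.400e+01 -3.000e+00 -2.700e+00]
 [ 3.841e+02  3.511e+02  1.400e+01  4.500e+00 -2.000e+00]
 [ 5.633e+02  3.896e+02  7.800e+01  9.000e-01  7.000e-01]
 [ 4.978e+02  2.908e+02  6.800e+01 -1.000e-01  4.600e+00]
 [ 4.214e+02  2.813e+02  4.000e+01  5.000e-01 -8.000e-01]]
(-80, -49) [458.04276221 283.48827153]
(-45, -49) [489.50682902 298.81838894]
(0, 0) [508.49846482 362.57823343]
(60, 0) [562.43686506 388.85843472]
```

The fit closes to about 3 mm: jig origin (508.5, 362.6), yaw 0.453. I'll move above the catch bar with the jaws shut and the closing axis along jig x. From the present pose, target TCP (463.5, 286, 150) is tool (-0.360, -0.116, +0.100) with twist +47.

Request:
{"api": "play_rows", "payload": {"commands": [{"x":-0.022,"y":-0.007,"z":0.006,"twist":3},{"x":-0.062,"y":-0.02,"z":0.017,"twist":8},{"x":-0.103,"y":-0.033,"z":0.028,"twist":14},{"x":-0.144,"y":-0.046,"z":0.04,"twist":19},{"x":-0.185,"y":-0.06,"z":0.051,"twist":24},{"x":-0.226,"y":-0.073,"z":0.063,"twist":30},{"x":-0.267,"y":-0.086,"z":0.074,"twist":35},{"x":-0.305,"y":-0.098,"z":0.085,"twist":40}], "jaw": 1}}

```text
time: 0.95
tool_pos: [417.9, 317.7, 166.1]
tcp_rot: [-3.141, -0.0, 2.143]
contact_force: [0.2, 0.6, -0.3]
grip_width: 32.3
finger_force: 0.0
```

Run:
```python
from plant import bot
o=bot.get_obs();print(o['tool_pos'],o['tcp_rot'],o['grip_width'])
```

```text
[417.87525559 317.74501271 166.1333909 ] [-3.14141042e+00 -2.96640221e-05  2.14260490e+00] 32.347793934989525
```

Request:
{"api": "play_rows", "payload": {"commands": [{"x":-0.02,"y":0.008,"z":0.014,"twist":3},{"x":-0.04,"y":0.016,"z":0.028,"twist":6},{"x":-0.053,"y":0.021,"z":0.037,"twist":7},{"x":-0.053,"y":0.021,"z":0.037,"twist":7},{"x":-0.053,"y":0.021,"z":0.037,"twist":7},{"x":-0.053,"y":0.021,"z":0.037,"twist":7},{"x":-0.053,"y":0.021,"z":0.037,"twist":7},{"x":-0.053,"y":0.021,"z":0.037,"twist":7}], "jaw": 1}}

```text
time: 1.75
tool_pos: [462.6, 286.8, 130.3]
tcp_rot: [3.141, -0.0, 2.026]
contact_force: [-0.7, 0.2, -0.0]
grip_width: 0.6
finger_force: 0.0
```

Run:
```python
from plant import bot
import cv2,pickle,numpy as np
d={n:bot.capture(n) for n in("side","wrist")}
pickle.dump(d,open('c1.pkl','wb'))
b=cv2.resize(d['side']['pixels'][165:265,170:300,::-1],None,fx=3,fy=3,interpolation=2)
w=d['wrist']['pixels'][:,:,::-1]
w=w[:,56:456]
b=cv2.copyMakeBorder(b,0,w.shape[0]-b.shape[0],0,0,0)
cv2.imwrite('pics/c.png',np.hstack([b,w]))
o=bot.get_obs();print(o['tool_pos'],o['tcp_rot'],o['grip_width'],d['wrist']['eye'],d['wrist']['rotation'])
```

```text
[462.79550906 286.51782835 130.07928333] [ 3.14097965e+00 -5.17526026e-05  2.02530136e+00] 0.6843875551988032 [433.75358425 345.87204911 261.88776749] [2.89131976e+00 1.01392013e-03 4.54394888e-01]
```

View pics/c.png

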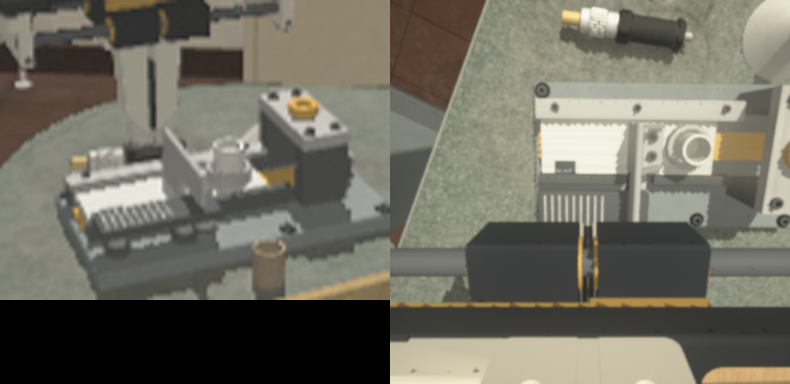

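The wrist view shows the jig square to the tool. The plate is at about (628-642, 125-220), the base's rear left corner at (535,84), and the bushing top at (690,147). The tips are hidden behind the fingers. I'll check jig x and y from this view.

Run:
```python
from h import *;import pickle,cv2
d=pickle.load(open('c1.pkl','rb'));w=d['wrist']
a=.4534;M=np.array([[np.cos(a),-np.sin(a)],[np.sin(a),np.cos(a)]]);t=np.array([508.5,362.6])
g=cv2.cvtColor(w['pixels'],cv2.COLOR_RGB2GRAY)
print(g[205:212,285:318].mean(0).round());print(g[135:142,285:318].mean(0).round())
J=lambda u,v,z:(M.T@(ray(w,u,v,z)[:2]-t)).round(1)
print('corner -120,48',J(535-334,84,14));print('bush x..',J(690-334,147,54))
for u in(294,296,298,306,308,310):print(u,J(u,208,68),J(u,208,44))
print('tcp',M.T@(np.array([462.8,286.5])-t))
```

```text
[ 99.  88.  81.  78.  77.  77.  77.  78.  84.  94. 102. 104. 108. 124.
 151. 175. 192. 201. 203. 190. 161. 131. 118. 116. 116. 115. 115. 115.
 124. 144. 160. 164. 165.]
[238. 237. 234. 224. 206. 183. 171. 167. 161. 149. 139. 136. 135. 135.
 135. 136. 141. 154. 173. 189. 200. 204. 202. 191. 172. 162. 163. 163.
 153. 138. 129. 125. 122.]
corner -120,48 [-115.7   45.1]
bush x.. [-4.5  0.1]
294 [-47.5 -39.4] [-44.1 -46.5]
296 [-46.1 -39.4] [-42.6 -46.5]
298 [-44.8 -39.4] [-41.1 -46.5]
306 [-39.4 -39.4] [-35.1 -46.5]
308 [-38.1 -39.4] [-33.6 -46.4]
310 [-36.7 -39.4] [-32.  -46.4]
tcp [-74.41627697 -48.39336444]
```

The plate's rear face measures about -44.5, as expected. The finger front is about 10 mm behind it. Now I descend to press: tip from z 105 to about z 32.

Request:
{"api": "play_rows", "payload": {"commands": [{"z":0.02},{"z":0.04},{"z":0.055},{"z":0.06},{"z":0.064},{"z":0.068},{"z":0.072},{"z":0.073}], "jaw": 1}}

```text
invalid input at $.commands[0]: expected keys x, y, z, twist
```

Request:
{"api": "play_rows", "payload": {"commands": [{"z":0.0},{"z":0.0},{"z":0.0},{"z":0.0},{"z":0.0},{"z":0.0},{"z":0.0},{"z":0.0}], "jaw": 1}}

```text
invalid input at $.commands[0]: expected keys x, y, z, twist
```

Request:
{"api": "play_rows", "payload": {"commands": [{"x":0,"y":0,"z":0.02,"twist":0},{"x":0,"y":0,"z":0.04,"twist":0},{"x":0,"y":0,"z":0.055,"twist":0},{"x":0,"y":0,"z":0.06,"twist":0},{"x":0,"y":0,"z":0.064,"twist":0},{"x":0,"y":0,"z":0.068,"twist":0},{"x":0,"y":0,"z":0.072,"twist":0},{"x":0,"y":0,"z":0.073,"twist":0}], "jaw": 1}}

```text
time: 2.65
tool_pos: [463.1, 286.2, 57.4]
tcp_rot: [3.141, -0.0, 2.025]
contact_force: [-2.9, -0.1, 6.7]
grip_width: 0.3
finger_force: 3.2
```

Run:
```python
from plant import bot
import cv2
d=bot.capture("side")
cv2.imwrite('pics/d.png',cv2.resize(d['pixels'][165:265,170:300,::-1],None,fx=5,fy=5,interpolation=2))
o=bot.get_obs();print(o['tool_pos'],o['contact_force'])
```

```text
[463.1112565  286.27928213  57.46516088] [-2.99994794 -1.37283611  6.55202793]
```

View pics/d.png

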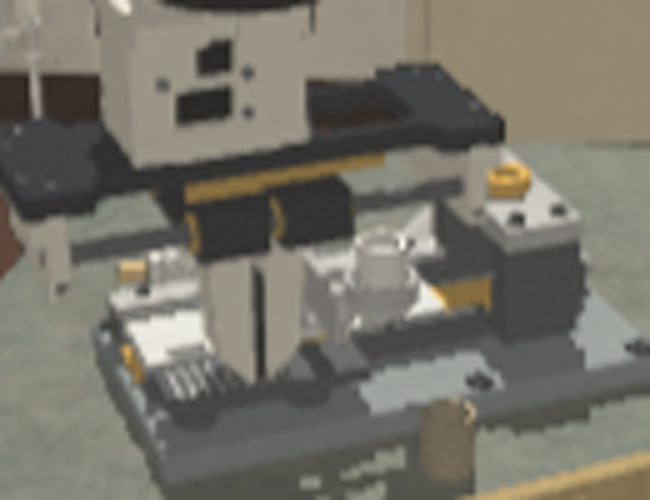

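Force is 6.6 N down, so the catch is pressed about 8 mm. The fingers stand right behind the plate. Before travelling I'll check the low gripper bracket, at crop pixel (475,210), against the bridge.

Run:
```python
from h import *;import pickle
s=pickle.load(open('c0.pkl','rb'))['side']
a=.4534;M=np.array([[np.cos(a),-np.sin(a)],[np.sin(a),np.cos(a)]]);t=np.array([508.5,362.6])
for n,u,v in(('bracketR',475,208),('bracketL',60,297),('bartip',503,135)):
  for z in(60,70,80,90,100,110,120):print(n,z,(M.T@(ray(s,170+u/5,165+v/5,z)[:2]-t)).round(0))
```

```text
bracketR 60 [50.  5.]
bracketR 70 [ 41. -14.]
bracketR 80 [ 32. -33.]
bracketR 90 [ 23. -52.]
bracketR 100 [ 14. -71.]
bracketR 110 [  5. -90.]
bracketR 120 [  -4. -109.]
bracketL 60 [-142.   -8.]
bracketL 70 [-146.  -26.]
bracketL 80 [-150.  -45.]
bracketL 90 [-153.  -63.]
bracketL 100 [-157.  -82.]
bracketL 110 [-161. -101.]
bracketL 120 [-165. -119.]
bartip 60 [97. 75.]
bartip 70 [87. 54.]
bartip 80 [76. 33.]
bartip 90 [66. 12.]
bartip 100 [56. -9.]
bartip 110 [ 46. -30.]
bartip 120 [ 35. -50.]
```

The bracket's underside is at about z 88, clear of the bridge at 78. I push 24 mm with the catch held down.

Request:
{"api": "play_rows", "payload": {"commands": [{"x":0,"y":0.003,"z":0,"twist":0},{"x":0,"y":0.006,"z":0,"twist":0},{"x":0,"y":0.009,"z":0,"twist":0},{"x":0,"y":0.012,"z":0,"twist":0},{"x":0,"y":0.015,"z":0,"twist":0},{"x":0,"y":0.018,"z":0,"twist":0},{"x":0,"y":0.021,"z":0,"twist":0},{"x":0,"y":0.024,"z":0,"twist":0}], "jaw": 1}}

```text
time: 3.5
tool_pos: [483.8, 296.3, 57.6]
tcp_rot: [-3.14, 0.0, 2.025]
contact_force: [-5.2, -2.9, 7.2]
grip_width: 0.2
finger_force: 4.1
```

Run:
```python
from plant import bot
import cv2
d=bot.capture("side");w=bot.capture("wrist")
import numpy as np
b=cv2.resize(d['pixels'][165:265,170:300,::-1],None,fx=3,fy=3,interpolation=2)
x=w['pixels'][:,56:456,::-1]
cv2.imwrite('pics/e.png',np.hstack([cv2.copyMakeBorder(b,0,84,0,0,0),x]))
o=bot.get_obs();print(o['tool_pos'],o['contact_force'])
```

```text
[484.33272492 296.54691741  57.65086182] [-3.85440667 -2.44159006  5.59987454]
```

View pics/e.png

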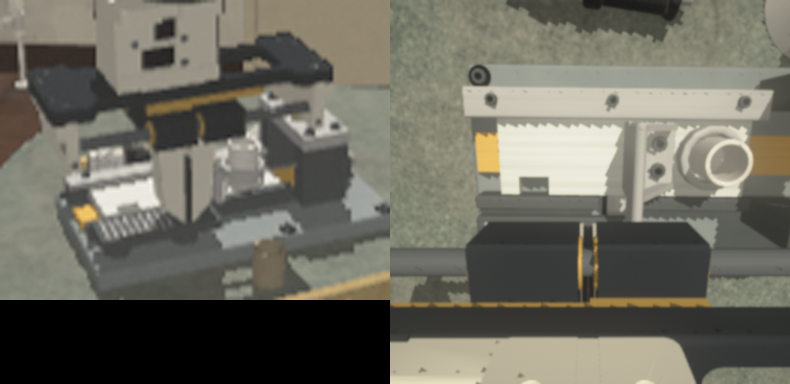

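The slide has moved, with amber showing behind it at about (475-498,150). Horizontal force is 4-6 N, which fits pushing against friction. I'll push another 10 mm with the catch still held.

Request:
{"api": "play_rows", "payload": {"commands": [{"x":0,"y":0.002,"z":0,"twist":0},{"x":0,"y":0.004,"z":0,"twist":0},{"x":0,"y":0.006,"z":0,"twist":0},{"x":0,"y":0.008,"z":0,"twist":0},{"x":0,"y":0.01,"z":0,"twist":0},{"x":0,"y":0.01,"z":0,"twist":0},{"x":0,"y":0.01,"z":0,"twist":0},{"x":0,"y":0.01,"z":0,"twist":0}], "jaw": 1}}

```text
time: 4.4
tool_pos: [493.2, 300.8, 57.6]
tcp_rot: [-3.141, 0.0, 2.025]
contact_force: [-3.9, -2.3, 5.9]
grip_width: 0.3
finger_force: 3.6
```

Run:
```python
from plant import bot
from h import *
import cv2
w=bot.capture("wrist")
a=.4534;M=np.array([[np.cos(a),-np.sin(a)],[np.sin(a),np.cos(a)]]);t=np.array([508.5,362.6])
o=bot.get_obs();print(M.T@(o['tool_pos'][:2]-t),o['tool_pos'],o['contact_force'])
g=cv2.cvtColor(w['pixels'],cv2.COLOR_RGB2GRAY)
print(g[140:150,130:320:2].mean(0).astype(int))
b=cv2.HoughCircles(cv2.GaussianBlur(g,(3,3),0),cv2.HOUGH_GRADIENT,1,40,param1=120,param2=25,minRadius=15,maxRadius=40);print(b)
if b is not None:
  for c in b[0]:print((M.T@(ray(w,c[0],c[1],54)[:2]-t)).round(1),c[2])
```

```text
[-40.89355737 -48.85878041] [493.13954879 300.76538189  57.63225475] [-4.14005164 -2.82359488  5.5952882 ]
[195 195 195 195 195 196 196 196 196 196 197 197 197 198 198 198 196 209
 230 232 232 232 232 232 232 232 232 232 232 232 232 232 232 233 233 233
 233 233 233 233 233 234 233 233 234 234 234 233 234 233 233 233 233 233
 233 233 233 233 233 233 233 233 233 233 233 233 232 233 232 232 232 231
 231 231 230 226 198 168 155 152 131 123 123 123 124 130 155 176 189 193
 185 159 141 137 122]
[[[392.5 164.5  22.1]]]
[21.7 -2.3] 22.1
```

The bushing is at jig x ≈ 22, so the slide is well past the catch. I back off 2 mm, raise the tip to z ≈ 49 (above the raised bar, still on the plate) and push on.

Request:
{"api": "play_rows", "payload": {"commands": [{"x":0,"y":-0.003,"z":0,"twist":0},{"x":0,"y":-0.003,"z":-0.008,"twist":0},{"x":0,"y":-0.003,"z":-0.0165,"twist":0},{"x":0,"y":-0.001,"z":-0.0165,"twist":0},{"x":0,"y":0.003,"z":-0.0165,"twist":0},{"x":0,"y":0.008,"z":-0.0165,"twist":0},{"x":0,"y":0.013,"z":-0.0165,"twist":0},{"x":0,"y":0.018,"z":-0.0165,"twist":0}], "jaw": 1}}

```text
time: 5.25
tool_pos: [509.0, 308.5, 72.7]
tcp_rot: [-3.138, 0.0, 2.025]
contact_force: [-3.9, -3.5, 3.4]
grip_width: 0.3
finger_force: 2.6
```

Request:
{"api": "play_rows", "payload": {"commands": [{"x":0,"y":0.004,"z":0,"twist":0},{"x":0,"y":0.008,"z":0,"twist":0},{"x":0,"y":0.011,"z":0,"twist":0},{"x":0,"y":0.013,"z":0,"twist":0},{"x":0,"y":0.014,"z":0,"twist":0},{"x":0,"y":0.015,"z":0,"twist":0},{"x":0,"y":0.015,"z":0,"twist":0},{"x":0,"y":0.015,"z":0,"twist":0}], "jaw": 1}}

```text
time: 6.05
tool_pos: [523.1, 315.3, 72.8]
tcp_rot: [-3.141, 0.0, 2.024]
contact_force: [-1.9, -3.0, -1.5]
grip_width: 0.7
finger_force: 1.8
```

Request:
{"api": "play_rows", "payload": {"commands": [{"x":0,"y":0.001,"z":0,"twist":0},{"x":0,"y":0.001,"z":0,"twist":0},{"x":0,"y":0.002,"z":0,"twist":0},{"x":0,"y":0.002,"z":0,"twist":0},{"x":0,"y":0.003,"z":0,"twist":0},{"x":0,"y":0.003,"z":0,"twist":0},{"x":0,"y":0.003,"z":0,"twist":0},{"x":0,"y":0.003,"z":0,"twist":0}], "jaw": 1}}

```text
time: 6.85
tool_pos: [526.6, 317.4, 73.7]
tcp_rot: [3.139, -0.0, 2.025]
contact_force: [-0.5, -0.7, -1.0]
grip_width: 0.4
finger_force: 0.3
```

Request:
{"api": "play_rows", "payload": {"commands": [{"x":0,"y":0.001,"z":0,"twist":0},{"x":0,"y":0.001,"z":0,"twist":0},{"x":0,"y":0.001,"z":0,"twist":0},{"x":0,"y":0.002,"z":0,"twist":0},{"x":0,"y":0.002,"z":0,"twist":0},{"x":0,"y":0.002,"z":0,"twist":0},{"x":0,"y":0.002,"z":0,"twist":0},{"x":0,"y":0.002,"z":0,"twist":0}], "jaw": 1}}

```text
time: 7.65
tool_pos: [527.8, 317.7, 73.2]
tcp_rot: [3.141, -0.0, 2.024]
contact_force: [-0.8, 0.2, 0.9]
grip_width: 0.6
finger_force: 0.2
```

Run:
```python
from plant import bot
import cv2
import numpy as np
d=bot.capture("side");w=bot.capture("wrist")
b=cv2.resize(d['pixels'][165:265,170:300,::-1],None,fx=3,fy=3,interpolation=2)
x=w['pixels'][:,56:456,::-1]
cv2.imwrite('pics/f.png',np.hstack([cv2.copyMakeBorder(b,0,84,0,0,0),x]))
o=bot.get_obs();print(o['tool_pos'],o['contact_force'])
```

```text
[527.80174722 317.72239929  73.22164561] [0.67620269 0.41874563 0.14875708]
```

View pics/f.png

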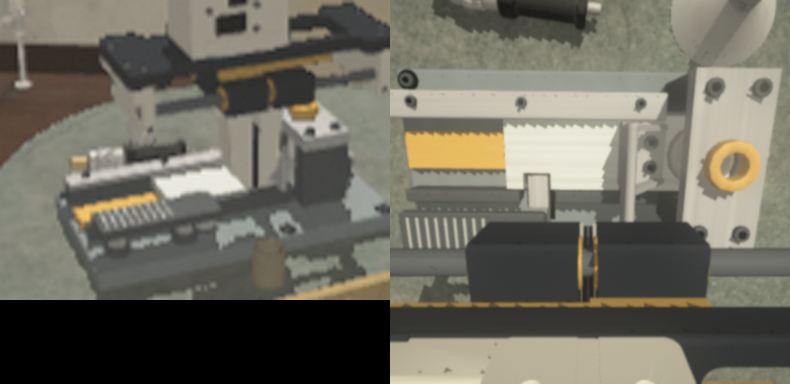

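The amber is fully exposed and the catch nose sits in the notch at about (537,185). The plate is near home and force is about zero. A gentle further push will confirm the end stop.

Request:
{"api": "play_rows", "payload": {"commands": [{"x":0,"y":0.001,"z":0,"twist":0},{"x":0,"y":0.001,"z":0,"twist":0},{"x":0,"y":0.001,"z":0,"twist":0},{"x":0,"y":0.002,"z":0,"twist":0},{"x":0,"y":0.002,"z":0,"twist":0},{"x":0,"y":0.002,"z":0,"twist":0},{"x":0,"y":0.002,"z":0,"twist":0},{"x":0,"y":0.002,"z":0,"twist":0}], "jaw": 1}}

```text
time: 8.55
tool_pos: [529.0, 318.3, 73.2]
tcp_rot: [-3.14, 0.0, 2.024]
contact_force: [-4.6, -3.2, 3.1]
grip_width: 0.3
finger_force: 2.7
```

Request:
{"api": "play_rows", "payload": {"commands": [{"x":0,"y":0.001,"z":0,"twist":0},{"x":0,"y":0.001,"z":0,"twist":0},{"x":0,"y":0.001,"z":0,"twist":0},{"x":0,"y":0.002,"z":0,"twist":0},{"x":0,"y":0.002,"z":0,"twist":0},{"x":0,"y":0.002,"z":0,"twist":0},{"x":0,"y":0.002,"z":0,"twist":0},{"x":0,"y":0.002,"z":0,"twist":0}], "jaw": 1}}

```text
time: 9.35
tool_pos: [529.1, 318.3, 73.2]
tcp_rot: [-3.136, 0.0, 2.025]
contact_force: [-11.8, -6.5, 8.5]
grip_width: 0.6
finger_force: 6.3
```

The tool no longer advances and the force has risen to 13 N, so the slide is on its end stop. Now I back off and rise clear.

Request:
{"api": "play_rows", "payload": {"commands": [{"x":0,"y":-0.004,"z":0,"twist":0},{"x":0,"y":-0.009,"z":0,"twist":0},{"x":0,"y":-0.012,"z":-0.005,"twist":0},{"x":0,"y":-0.012,"z":-0.03,"twist":0},{"x":0,"y":-0.012,"z":-0.06,"twist":0},{"x":0,"y":-0.012,"z":-0.09,"twist":0},{"x":0,"y":-0.012,"z":-0.11,"twist":0},{"x":0,"y":-0.012,"z":-0.12,"twist":0}], "jaw": 1}}

```text
time: 10.15
tool_pos: [521.4, 314.6, 195.9]
tcp_rot: [3.137, 0.0, 2.025]
contact_force: [-0.2, -0.3, -0.2]
grip_width: 0.2
finger_force: 0.0
```

Run:
```python
from plant import bot
import cv2
d=bot.capture("side")
cv2.imwrite('pics/g.png',cv2.resize(d['pixels'][185:275,180:310,::-1],None,fx=6,fy=6,interpolation=2))
o=bot.get_obs();print(o['tool_pos'],o['contact_force'])
```

```text
[521.62394472 314.71187706 196.47241229] [0.55194352 0.31769686 1.25469433]
```

View pics/g.png

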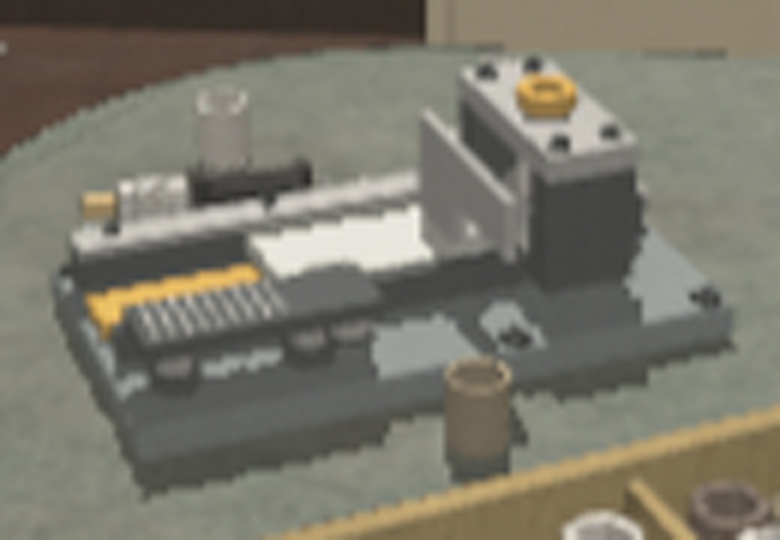

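The thumb plate stands at the bridge (about (470,190)). The catch bar corner is back at (120,312), the same as at the start, so the catch is up. The bystanders haven't moved and the hand is clear, so I'm handing in.

```bash
python3 -c "
from plant import bot
print(bot.close_job())"
```

```text
the job is handed in; nothing more can be done
None
```

The slide is on its end stop under the bridge, the catch is back up at its starting height, the hand is clear, and the job was handed in at about 10 s; no verdict was returned.

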